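Unlatch and open the polisher's guard gate

TASK

Open the mesh guard gate of the bench polisher for a mop change: take the latch bar by its ball knob, lift lightly and ease the gate in until you feel the bar slip up through the mouth of its channel catch, lift it clear, swing the gate open a quarter turn and leave it standing there with the bar let down again. Never force the bar against the catch, do not fling the gate, and leave the loose things on the bench where they are.

Things in the scene. Friction and masses are not known exactly. Their poses are not given: they have to be found in the camera images.
- guard: Green steel guard 295 wide, 275 deep, 245 high round a bench polisher, fixed. Origin: bench level, middle of the gate opening, mid-thickness of the shut gate. x points in through the gate, y along the shut gate to its hinge, z up. The mesh gate fills the front, z 35 to 222.
- gate_hinge (a point): Point on the gate's upright hinge axis, 200 above the bench; in guard axes 16.5 in front of the origin and 120 to +y. The gate reaches 235 from here to its free edge.
- gate (a joint): Gate angle, rad: 0 square in its frame, grows as the free edge swings out to -x of the guard; at most 1.75. Shut and latched it rests loosely at about 0.03, with play. Hinge friction about 0.12 N m: it stays where it is left. Pressed further in than about 0.024 it meets a sprung rubber buffer (0.7 N per mm).
- latch_pivot (a point): Pivot of the latch bar on the gate, about 200 above the bench, 100 from the hinge along the gate towards the free edge. The steel bar, 8 thick, 16 to 20 high, runs from here past the gate's free edge, in front of the post, into the catch, 152 from the pivot. Moves with the gate.
- latch_ball (a point): Centre of the brown bakelite ball knob, 30 diameter, on a 10 thick stem square out from the bar's front. 105 from the pivot along the bar, 205 from the hinge along the gate, 56 in front of the bar's middle, 76 in front of the hinge axis. Lift here. The point's axes are the bar's: x into the guard, y along the bar to the pivot, z up.
- latch (a joint): Lift angle of the bar about its pivot, rad: 0 resting on its pin, grows as the ball is raised, at most 0.6; falls back by gravity (2 to 3 N at the ball). At rest its tongue lies 1 to 5 below the catch's front lip, so it rises under 0.04 unless it is in the mouth. Bar and catch are damaged if pressed together with more than 18 N.
- catch: Iron bracket on the post, 22 wide; origin on the post face at mid-height of the resting bar +-2. Bolted on it in a slot, so up to 4.5 further in or out: a lipped channel, 29 wide inside; the bar leaves upward only through the 10.5 mouth between its lips (front lip 12, rear 6, 5 thick; mouth middle at x -24 +-4.5). The ball must go in 2 to 11 for that; bar is clear of the lips above 0.19 rad.
- tin: Open steel coffee tin of rivets, 100 diameter, 120 high, stands upright; origin at the centre of its underside. Leave alone.
- clip1: Chrome hubcap clip, bent strip 34 by 12, 18 high; origin under its middle. Leave alone; the gate passes over it.
- clip2: Second hubcap clip like clip1. Leave alone.
- clip3: Third hubcap clip like clip1. Leave alone.
- fitting: Brass grease fitting, 18 across, 27 high, standing; origin at the centre of its underside. Leave alone; the gate passes over it.
- screwdriver: Screwdriver lying on the bench; origin under its middle. Leave alone.
- compound_bar: Reddish-brown bar of polishing compound 45 by 120, 36 high, lying; origin under its middle. Leave alone.

How it is judged:
By the outcome, as a careful person would: the job done as asked, in the order asked, and still so for the second after the job is handed in, with the robot touching nothing.
It also fails if it takes over 64 s, if anything falls off the work surface, if the arm or the gripper's body presses on something with over 40 N, if the wrist force passes 120 N, or if a joint passes its speed limit or range.

ROBOT

A 6-joint arm with a two-finger parallel gripper is mounted at the origin on the work surface. World frame = base frame: x ahead of the robot, y to its left, z up, the work surface at z = 0. Lengths are in mm, angles in rad, forces in N, time in s.
With the tool pointing down it reaches from about 275 to 725 mm from the base axis. Payload 15.9 kg.
Tool frame: the origin (TCP) lies on the centre line of the jaws, within the pads' length; the fingertips stand 25 mm ahead of it and the grasp point (between the pads) lies 6 mm ahead of it; z points along the fingers, y is the line along which they close (so a half turn about z gives the same grasp; the last joint's range is limited). The gripper opens to 85 mm and grips with 20 to 120 N. Pads are 22 mm wide; open, the fingers measure 114 mm over their backs; the gripper's body (76 mm by 85 mm) begins 54 mm behind the grasp point. The pads swing forward as they close: fully open they stand 13 mm farther back than shut.
Start: joints at [1.33, 0.213, -0.034, 1.323, 0, 1.571], TCP at [119.235, 485.56, 256.306] pointing down, gripper open.
Joint ranges: [-2.98, 2.98], [-0.74, 1.72], [-1.14, 1.35], [-2.1, 2.04], [-1.57, 1.44], [-3.14, 3.14]. Speed limits (rad/s): [1.89, 1.89, 2.39, 2.57, 3.14, 3.14].

INTERFACE

Orientations are given as a rotation vector (axis times angle).
In Python, from plant import arm, vision, models gives the robot as it stands.
- The arm moves only by the tool drive_tool, never from a script. Its argument "steps" is a list of rows, each a list of 5 numbers: the opening, from -1 (shut) to 1 (fully open), so that 0 is half open, then the shift along the tool's x, y, z normalised to -1 to 1, where 1 is 0.3 m, then the turn about the tool's z normalised to -1 to 1, where 1 is 90 degrees. In form: [[fingers, tx, ty, tz, spin], ...]. A call has 1 to 10 rows; each row shifts and turns the commanded pose from where the row before left it, along the tool's axes as they then stand; what a row does not reach is not made up. A row lasts 1/10 s, in which the tool goes at most 50 mm and 8.59 degrees, less where a joint would pass 70% of its speed; a pose out of reach is approached as far as the arm can. A call with a number of a shift or a turn outside -1 to 1 is refused whole. A call with a gripper value outside its range is refused whole. The fingers move at their own pace and stop on an object; "newtons" is the grip in N (left out, the last holds). Time passes only in rows, so rows that do not move let the fingers close. It gives the time, the measured TCP pose, the force, the opening and the grip force at its end, in the units of the state.
- arm.sense(): the state, without advancing time (a new reading comes with each control period).
- vision.read_camera(name): name is "scene" or "top" or "wrist"; returns the picture (400x640x3 uint8, blue, green, red); there is no depth.
- vision.calibration(name): a dict with "fov_y" (degrees; the focal length in pixels is half the picture's height over the tangent of half this angle, whatever the lens; pixels are square), "cx", "cy" (the principal point, pixels), "T" (4x4, takes a point from camera to world coordinates). Camera axes: x right, y up, looking along -z (the intrinsics and any distortion apply to the point x, -y, -z); pixel columns grow to the right and rows downward; lengths in mm; the calibration is good to about 2 mm. A picture is of the moment at which its call begins: read the wrist's pose just before it. calibration takes no time and is no camera call; for the wrist camera it gives the pose at the moment of the call.
- arm.close_job(): hands the job in; it is judged then, once.
Trained networks look in the newest picture that a camera, given by its name, has taken for a name from the list of things; names that differ only in an ending like _2 or _b are one class to them, and where a whole thing is asked for, a point or a joint stands for the part that bears it (a point fixed in the world has none). Each returns a list of dicts, best first, with "conf" (0 to 1); they miss things now and then, are a little off and sometimes report something else, mostly with a low value. They report only what shows in the picture. A call takes as long as a camera call.
- models.outline_of(thing, camera): "mask" (400x640 bool, what is visible of it) and "box" ([left, top, right, bottom] as shares, 0 to 1, of the picture: columns of its width, rows of its height, round what is visible of it).
- models.place_of(thing, camera): "position" ([column, row] as shares, 0 to 1, of the picture: columns of its width, rows of its height: a listed point, or the origin of a listed thing).
The state is a dict: "clock": time; "joint_positions": joint angles; "qvel": joint speeds; "effort": joint torques, N m; "tool_pos": TCP position; "ee_rot": TCP orientation; "wrist_force": force on the tool from outside, world axes, zero at the start; "wrist_torque": the same for the moment, N m; "opening": finger opening in mm; "gripper_force": force on a finger pad.
Only numpy, scipy, OpenCV 4.12 (cv2) and the standard library are available. Lean on these libraries where they do the work, as an engineer would, in place of code of your own. Each camera call takes 0.05 s, during which the arm holds its last target. There are 200 camera calls.

## Working session

There is one attempt and no reset: what is moved stays moved. The work goes in short steps, Python scripts to look and compute and a tool call to move; the robot and the scene stay as the last step left them, time stands still between calls to the robot, and variables do not carry over. Pictures are saved under pics/ and viewed, at most 10 in all, crops included, and the job is handed in when it is done.

Besides the shell and the picture viewer there is one more tool, called after "Request:" as name([rows], argument=value, ...), one row to a line, values as JSON. drive_tool: Moves the arm, as the interface text tells. Scaled input: -1 to 1 covers 0.3 m each way for a shift and 90 degrees each way for a turn. Its arguments: {"type":"object","properties":{"steps":{"type":"array","items":{"type":"array","items":{"type":"number"}}},"newtons":{"type":"number"}},"required":["steps"]}

```bash
ls; mkdir -p pics; cat > h.py <<'E'
import numpy as np, cv2
from scipy.spatial.transform import Rotation as R
from plant import arm, vision, models
def ray(cam,px,cal=None):
    c=cal or vision.calibration(cam); f=200/np.tan(np.radians(c['fov_y'])/2)
    d=np.array([(px[0]-c['cx'])/f,-(px[1]-c['cy'])/f,-1]); T=np.array(c['T'])
    d=T[:3,:3]@d; return T[:3,3],d/np.linalg.norm(d)
def onz(cam,px,z):
    o,d=ray(cam,px); return o+d*(z-o[2])/d[2]
def tri(rays):
    A=sum(np.eye(3)-np.outer(d,d) for o,d in rays); b=sum((np.eye(3)-np.outer(d,d))@o for o,d in rays)
    p=np.linalg.solve(A,b); return p,[np.linalg.norm(np.cross(p-o,d)) for o,d in rays]
def place(t,cam):
    return [(np.array(q['position'])*[640,400],q['conf']) for q in models.place_of(t,cam)]
E
python3 - <<'E'
from h import *
s=arm.sense();print(s)
for c in ["scene","top","wrist"]:
    cv2.imwrite(f'pics/{c}0.png',vision.read_camera(c)); k=vision.calibration(c);print(c,{a:(np.round(b,3).tolist() if a=='T' else b) for a,b in k.items()})
    for t in ['guard','gate_hinge','latch_pivot','latch_ball','catch','tin','clip1','fitting','screwdriver','compound_bar']:
        print(t,[(p.round(1).tolist(),round(q,2)) for p,q in place(t,c)][:4])
E
```

```text
pics
{'clock': 0.0, 'joint_positions': array([ 1.33001924e+00,  2.13380194e-01, -3.50240195e-02,  1.32346568e+00,
        1.39429322e-05,  1.57078325e+00]), 'qvel': array([-0.00108322,  0.00054141,  0.00170712,  0.00045516,  0.00096071,
       -0.00030564]), 'effort': array([ 2.90618438e-03, -6.86158204e+01,  4.87113690e+01,  1.73462351e-02,
        9.99797680e-05, -3.74345939e-05]), 'tool_pos': array([119.15744194, 485.30333124, 255.81803821]), 'ee_rot': array([-3.77261249e-01, -3.11871423e+00,  1.67144700e-03]), 'wrist_force': array([ 0.15389316, -0.2054386 , -0.25182335]), 'wrist_torque': array([-0.00848711, -0.00382473, -0.08379043]), 'gripper_force': 0.0, 'opening': 85.2178674557737}
scene {'fov_y': 46.49122171646002, 'cx': 323.4092198517944, 'cy': 205.64236612999488, 'T': [[0.972, -0.157, 0.177, 773.629], [0.236, 0.653, -0.72, -916.359], [-0.003, 0.741, 0.671, 992.051], [0.0, 0.0, 0.0, 1.0]]}
guard [([373.4, 240.4], 0.61), ([375.5, 220.2], 0.35)]
gate_hinge [([378.7, 162.4], 0.58)]
latch_pivot [([364.8, 179.7], 0.93)]
latch_ball [([341.8, 207.7], 0.82), ([301.3, 253.1], 0.42), 
[... 763 characters left out ...]
[([346.7, 170.0], 0.66)]
catch [([242.6, 217.8], 0.54), ([360.2, 139.0], 0.49), ([468.3, 259.4], 0.38)]
tin []
clip1 [([242.0, 221.1], 0.42), ([296.6, 249.2], 0.41), ([345.2, 233.0], 0.4)]
fitting [([384.7, 247.6], 0.43), ([465.2, 217.1], 0.38)]
screwdriver [([188.3, 263.2], 0.72), ([342.5, 232.1], 0.65)]
compound_bar [([462.4, 216.2], 0.58), ([346.0, 232.3], 0.21)]
wrist {'fov_y': 58.61899398785846, 'cx': 321.6573873480138, 'cy': 208.27228457556419, 'T': [[0.239, -0.928, -0.285, 44.516], [0.971, 0.229, 0.069, 503.985], [0.001, -0.293, 0.956, 374.371], [0.0, 0.0, 0.0, 1.0]]}
guard []
gate_hinge []
latch_pivot []
latch_ball []
catch []
tin []
clip1 []
fitting []
screwdriver []
compound_bar []
```

View pics/scene0.png

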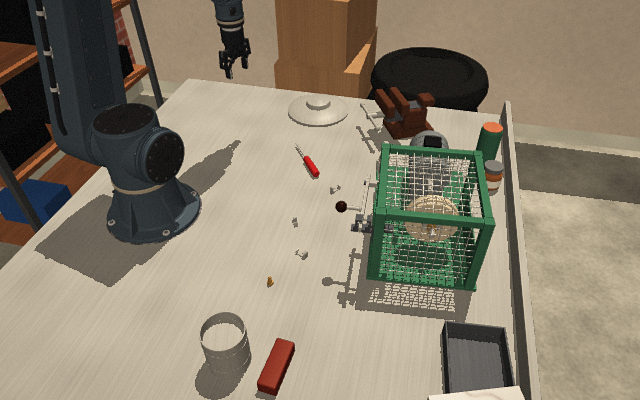

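View pics/top0.png

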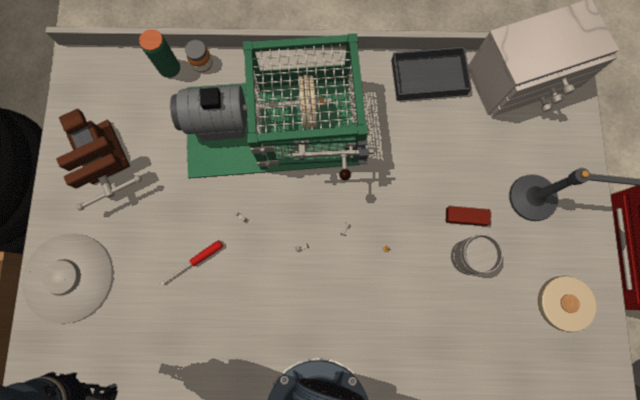

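```bash
python3 - <<'E'
from h import *
for n,a,b in [('hinge',(378.7,162.4),(260.1,148.7)),('pivot',(364.8,179.7),(305.9,157.5)),('ball',(341.8,207.7),(346.7,170)),('catch',(376.9,219.9),(360.2,139))]:
    p,e=tri([ray('scene',a),ray('top',b)]);print(n,p.round(1),np.round(e,1))
for n,px in [('tin',(232.1,359.3)),('c',(300.7,253.2)),('c',(294.9,223.6)),('fit',(271.9,284.6)),('scr',(306.9,160)),('comp',(274.9,371.3)),('guard',(373.4,240.4))]:
    print(n,onz('scene',px,0).round(0))
E
```

```text
hinge [673.3 157.  192.3] [0.3 0.3]
pivot [648.4  40.4 214.4] [3.7 3.7]
ball [614.9 -64.  202.3] [2.7 2.7]
catch [702.1 -95.5 206. ] [3.9 3.9]
tin [ 432. -420.    0.]
c [497. -64.   0.]
c [447.  49.   0.]
fit [ 453. -190.    0.]
scr [398. 370.  -0.]
comp [ 538. -425.   -0.]
guard [691.  35.   0.]
```

The scene picture shows the green guard with the brown ball at (342,207), its bar and catch at about (360,226), the clips at (335,189), (295,221) and (302,254), and the brass fitting at (270,281). The top view has the ball at (345,174) and agrees, with the guard's front edge yawed about +5°. I'm moving above the ball for a close look.

Request:
drive_tool([
  [1,-0.107,-0.073,-0.0112,0],
  [1,-0.107,-0.073,-0.0112,0],
  [1,-0.107,-0.073,-0.0112,0],
  [1,-0.107,-0.073,-0.0112,0],
  [1,-0.107,-0.073,-0.0112,0],
  [1,-0.107,-0.073,-0.0112,0],
  [1,-0.107,-0.073,-0.0112,0],
  [1,-0.107,-0.073,-0.0112,0],
  [1,-0.107,-0.073,-0.0112,0],
  [1,-0.107,-0.073,-0.0112,0],
], newtons=20)

```text
clock: 2.65
tool_pos: [379.6, 194.9, 290.2]
ee_rot: [0.377, 3.118, 0.0]
wrist_force: [0.7, 1.6, 0.1]
opening: 85.3
gripper_force: 0.0
```

Request:
drive_tool([
  [1,-0.107,-0.073,-0.0112,0],
  [1,-0.107,-0.073,-0.0112,0],
  [1,-0.107,-0.073,-0.0112,0],
  [1,-0.107,-0.073,-0.0112,0],
  [1,-0.107,-0.073,-0.0112,0],
  [1,-0.107,-0.073,-0.0112,0],
  [1,-0.107,-0.073,-0.0112,0],
  [1,-0.107,-0.073,-0.0112,0],
  [1,-0.05,-0.037,-0.0112,-0.07],
  [1,0,0,0,-0.07],
])

```text
clock: 3.65
tool_pos: [599.5, -51.6, 319.4]
ee_rot: [-0.03, -3.141, 0.0]
wrist_force: [-0.4, -0.6, -0.2]
opening: 85.2
gripper_force: 0.0
```

Request:
drive_tool([
  [1,0,0,0,-0.07],
  [1,0,0,0,0],
  [1,0,0,0,0],
])

```text
clock: 3.95
tool_pos: [598.3, -49.4, 320.1]
ee_rot: [0.135, -3.139, 0.0]
wrist_force: [-0.2, -0.5, 0.2]
opening: 85.2
gripper_force: 0.0
```

```bash
cat > look.py <<'E'
from h import *
import sys
s=arm.sense();M=R.from_rotvec(s['ee_rot']).as_matrix();print(s['clock'],s['tool_pos'].round(2),M.round(3).tolist(),s['joint_positions'].round(2),s['wrist_force'].round(2),s['wrist_torque'].round(2))
o={}
for c in ["wrist","scene","top"]:
    im=vision.read_camera(c); cv2.imwrite(f'pics/{c}{sys.argv[1]}.png',im)
    for t in ['latch_ball','latch_pivot','gate_hinge','catch']:
        pl=place(t,c); print(c,t,[(p.round(1).tolist(),round(q,2)) for p,q in pl][:3])
        if t=='latch_ball':
            for q in models.outline_of(t,c)[:2]:
                b=np.array(q['box'])*[640,400,640,400]; print('  box',b.round(1),round(q['conf'],2),q['mask'].sum())
E
python3 look.py 1
```

```text
3.95 [598.25 -49.36 320.11] [[-0.996, -0.086, -0.0], [-0.086, 0.996, -0.0], [0.0, -0.0, -1.0]] [-0.08  0.44  0.44  1.57 -0.   -0.17] [-0.25 -0.46  0.23] [-0.01  0.01  0.02]
wrist latch_ball [([307.4, 219.1], 0.92)]
  box [220.5 198.2 484.6 306. ] 0.55 5888
wrist latch_pivot []
wrist gate_hinge [([570.5, 319.5], 0.85)]
wrist catch [([241.2, 330.2], 0.97)]
scene latch_ball [([341.9, 209.0], 0.79), ([379.0, 162.2], 0.5)]
  box [337.  176.6 368.6 230.5] 0.84 280
scene latch_pivot [([364.6, 181.3], 0.67)]
scene gate_hinge [([379.3, 160.2], 0.84)]
scene catch [([373.4, 221.8], 0.55), ([373.4, 242.5], 0.43), ([364.1, 181.0], 0.38)]
top latch_ball []
  box [290.2 150.  302.4 158.1] 0.54 44
top latch_pivot []
top gate_hinge [([259.3, 148.1], 0.77)]
top catch []
```

View pics/wrist1.png

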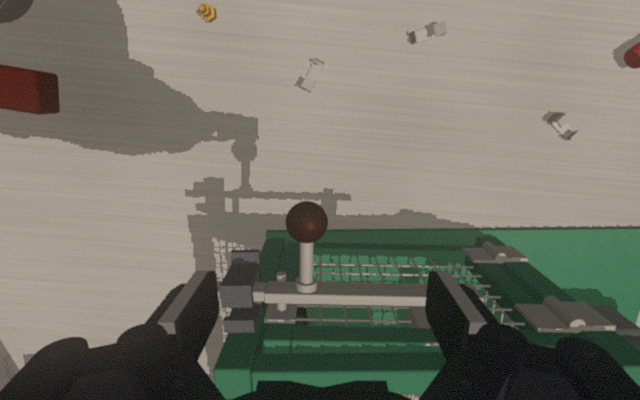

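```bash
python3 - <<'E'
from h import *
im=cv2.imread('pics/wrist1.png').astype(int)
sub=im[190:255,270:350]; b,g,r=sub[...,0],sub[...,1],sub[...,2]
m=((r+g+b<150)).astype(np.uint8)
n,l,st,ce=cv2.connectedComponentsWithStats(m);i=1+st[1:,4].argmax();print(st[i]+[270,190,0,0,0],ce[i]+[270,190])
w=np.array([307.4,219.1])
for z in (195,200,205): print(z,onz('wrist',w,z).round(1))
p,e=tri([ray('wrist',w),ray('scene',(341.9,208.5))]);print('ball',p.round(1),np.round(e,1))
p,e=tri([ray('wrist',(570.5,319.5)),ray('scene',(379,161)),ray('top',(259.7,148.4))]);print('hinge',p.round(1),np.round(e,1), onz('wrist',(570.5,319.5),200))
p,e=tri([ray('wrist',(241.2,330.2)),ray('scene',(373.4,221.8))]);print('catch',p.round(1),np.round(e,1),onz('wrist',(241.2,330.2),200))
E
```

```text
[287 202  40  41 957] [305.41274817 222.81818182]
195 [605.  -58.1 195. ]
200 [603.3 -58.  200. ]
205 [601.6 -58.  205. ]
ball [609.  -57.1 189.9] [2.4 2.4]
hinge [672.8 158.  194.5] [2.1 1.7 0.8] [667.24813398 151.20273288 200.        ]
catch [ 697.2 -101.1  204.5] [1.2 1.2] [ 699.25776264 -102.50835263  200.        ]
```

The wrist picture shows the ball at (307,222), 41 px across, so about 260 mm away. The bar lies level along row 293, so the tool's yaw (+4.9°) already matches it, and the catch is at (241,290). I'm lowering to look again.

Request:
drive_tool([
  [1,-0.006,-0.01,0.078,0],
  [1,-0.006,-0.01,0.078,0],
  [1,-0.006,-0.01,0.078,0],
  [1,0,0,0,0],
  [1,0,0,0,0],
])

```text
clock: 5.35
tool_pos: [604.3, -57.9, 250.5]
ee_rot: [0.14, -3.138, -0.0]
wrist_force: [0.2, -0.5, 0.7]
opening: 85.5
gripper_force: 0.0
```

```bash
sed -i 's/\["wrist","scene","top"\]/["wrist"]/' look.py; python3 look.py 2; python3 - <<'E'
from h import *
im=cv2.imread('pics/wrist2.png').astype(int)
print(vision.calibration('wrist'))
m=((im.sum(2)<150)&(im[...,2]>im[...,0]+4)).astype(np.uint8)
n,l,st,ce=cv2.connectedComponentsWithStats(m)
for i in range(1,n):
    if st[i,4]>300: print(st[i],ce[i])
E
```

```text
5.35 [604.29 -57.86 250.53] [[-0.996, -0.089, -0.0], [-0.089, 0.996, 0.0], [0.0, 0.0, -1.0]] [-0.1   0.44  0.27  1.4   0.   -0.18] [ 0.21 -0.53  0.74] [ 0.    0.03 -0.01]
wrist latch_ball [([319.3, 255.8], 0.93)]
  box [244.6 224.7 539.5 367.3] 0.66 9995
wrist latch_pivot []
wrist gate_hinge []
wrist catch [([230.5, 390.9], 0.75)]
{'fov_y': 58.61899398785846, 'cx': 321.6573873480138, 'cy': 208.27228457556419, 'T': array([[-8.86234405e-02, -9.51905783e-01, -2.93293823e-01,
         5.28042227e+02],
       [ 9.96064573e-01, -8.43635072e-02, -2.71692016e-02,
        -6.39174978e+01],
       [ 1.11922459e-03, -2.94547414e-01,  9.55636211e-01,
         3.68761156e+02],
       [ 0.00000000e+00,  0.00000000e+00,  0.00000000e+00,
         1.00000000e+00]])}
[  0  61  17  48 733] [ 7.27148704 85.83628922]
[ 290  229   57   57 2559] [318.01875733 257.2622118 ]
[ 175  272   50   83 1108] [198.32942238 311.72111913]
[   0  285  184  115 3539] [ 87.7471037  358.11246115]
```

View pics/wrist2.png

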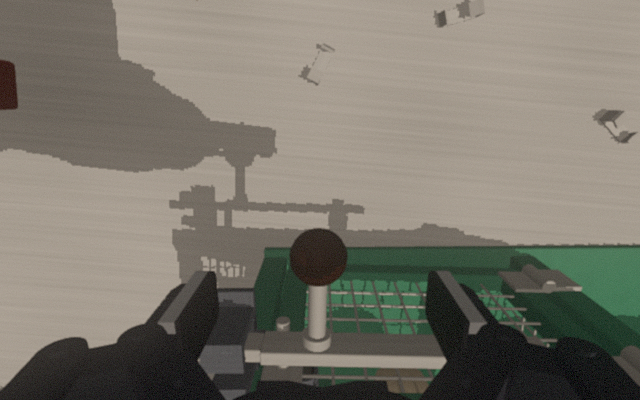

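The ball is now at (318,257), 57 px across. That gives world ≈ (606.5, -58.4, 199), which agrees with the first look. I'm going down and closing in stages.

Request:
drive_tool([
  [1,-0.003,-0.001,0.05,0],
  [1,-0.002,-0.001,0.05,0],
  [1,-0.002,-0.001,0.052,0],
  [1,0,0,0,0],
  [-0.1,0,0,0,0],
  [-0.1,0,0,0,0],
  [-0.1,0,0,0,0],
  [-0.1,0,0,0,0],
], newtons=20)

```text
clock: 6.45
tool_pos: [606.8, -58.6, 204.9]
ee_rot: [-0.14, 3.138, -0.0]
wrist_force: [-0.5, -0.3, -0.3]
opening: 38.6
gripper_force: 0.0
```

```bash
python3 - <<'E'
from h import *
s=arm.sense();print(s['tool_pos'].round(2),s['wrist_force'].round(2),s['wrist_torque'].round(3),s['opening'],s['gripper_force'])
im=vision.read_camera('wrist');cv2.imwrite('pics/wrist3.png',im)
im=im.astype(int)
print(place('latch_ball','wrist'))
m=((im.sum(2)<150)&(im[...,2]>im[...,0]+4)).astype(np.uint8)
n,l,st,ce=cv2.connectedComponentsWithStats(m)
for i in range(1,n):
    if st[i,4]>300: print(st[i],ce[i])
E
```

```text
[606.84 -58.6  204.9 ] [-0.52 -0.35 -0.33] [ 0.041  0.055 -0.009] 38.62125407825624 0.0
[(array([320.512, 299.6  ]), 0.64)]
[260 259  19  60 343] [270.25655977 287.43440233]
[ 281  262   77   78 4635] [319.32621359 301.02416397]
[  56  312  142   88 2754] [128.6016703  358.04320988]
```

View pics/wrist3.png

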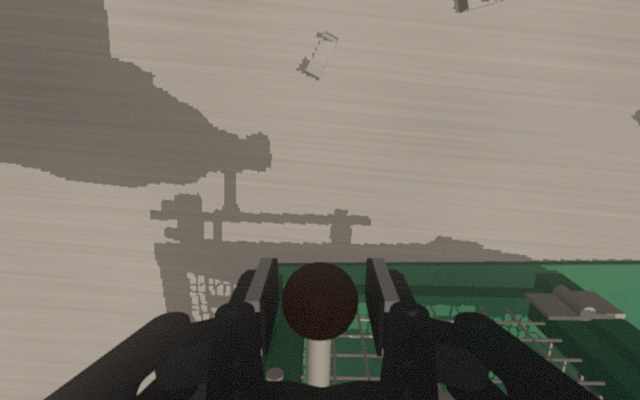

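The ball at (319,301) sits between the pads, about 1 mm left of their middle. I'm trimming that and closing gently.

Request:
drive_tool([
  [-0.1,0,-0.0025,0,0],
  [-0.5,0,0,0,0],
  [-0.5,0,0,0,0],
  [-0.5,0,0,0,0],
], newtons=20)

```text
clock: 6.95
tool_pos: [606.7, -59.5, 204.5]
ee_rot: [-0.14, 3.138, -0.0]
wrist_force: [0.4, -0.9, 2.3]
opening: 28.6
gripper_force: 19.6
```

```bash
cat > s.py <<'E'
from h import *
s=arm.sense();M=R.from_rotvec(s['ee_rot']).as_matrix()
print(round(s['clock'],2),s['tool_pos'].round(2),'F',s['wrist_force'].round(2),'Ftool',(M.T@s['wrist_force']).round(2),'T',s['wrist_torque'].round(3),round(s['opening'],1),round(s['gripper_force'],1), 'yaw',np.degrees(np.arctan2(-M[0,1],M[1,1])).round(2))
E
python3 s.py
```

```text
6.95 [606.74 -59.47 204.52] F [ 0.42 -0.91  2.29] Ftool [-0.34 -0.95 -2.29] T [-0.204  0.117 -0.047] 28.6 19.6 yaw 5.1
```

Request:
drive_tool([
  [-0.5,0,0,-0.0017,0],
  [-0.5,0,0,-0.0017,0],
  [-0.5,0,0,0,0],
])

```text
clock: 7.25
tool_pos: [606.6, -59.4, 205.2]
ee_rot: [0.14, -3.138, 0.0]
wrist_force: [0.5, -1.5, -2.7]
opening: 28.6
gripper_force: 20.0
```

Request:
drive_tool([
  [-0.5,0,0,-0.0017,0],
  [-0.5,0,0,0,0],
])

```text
clock: 7.45
tool_pos: [606.5, -59.4, 205.7]
ee_rot: [0.14, -3.138, 0.0]
wrist_force: [-0.4, -1.7, -3.9]
opening: 28.8
gripper_force: 20.0
```

```bash
python3 s.py
```

```text
7.45 [606.53 -59.43 205.69] F [-0.36 -1.71 -3.95] Ftool [ 0.51 -1.67  3.95] T [-0.591  0.122  0.049] 28.8 20.0 yaw 5.1
```

Request:
drive_tool([
  [-0.5,0,0,-0.0017,0],
  [-0.5,0,0,0,0],
])

```text
clock: 7.65
tool_pos: [606.6, -59.4, 206.3]
ee_rot: [0.14, -3.138, 0.0]
wrist_force: [-0.8, -0.8, -4.5]
opening: 28.5
gripper_force: 20.1
```

Request:
drive_tool([
  [-0.5,0,0,-0.0017,0],
  [-0.5,0,0,0,0],
])

```text
clock: 7.85
tool_pos: [606.6, -59.4, 206.8]
ee_rot: [0.14, -3.138, 0.0]
wrist_force: [-1.3, -1.9, -5.3]
opening: 28.4
gripper_force: 20.1
```

Request:
drive_tool([
  [-0.5,-0.0033,0,0,0],
  [-0.5,-0.0033,0,0,0],
  [-0.5,0,0,0,0],
])

```text
clock: 8.15
tool_pos: [608.6, -59.8, 207.0]
ee_rot: [0.139, -3.138, 0.002]
wrist_force: [-3.0, -8.3, -2.2]
opening: 28.7
gripper_force: 20.3
```

Request:
drive_tool([
  [-0.5,-0.0033,0,0,0],
  [-0.5,0,0,0,0],
])

```text
clock: 8.35
tool_pos: [609.4, -60.0, 206.9]
ee_rot: [0.139, -3.138, 0.003]
wrist_force: [-3.6, -9.5, -2.4]
opening: 28.4
gripper_force: 20.5
```

Request:
drive_tool([
  [-0.5,-0.0033,0,0,0],
  [-0.5,0,0,0,0],
])

```text
clock: 8.55
tool_pos: [610.3, -60.2, 206.9]
ee_rot: [0.138, -3.138, 0.003]
wrist_force: [-4.5, -11.1, -1.8]
opening: 28.6
gripper_force: 20.5
```

Fy built up because the ball's arc about the hinge also carries it 0.37 mm to -y for each mm in. I'm correcting for that.

Request:
drive_tool([
  [-0.5,0,-0.0025,0,0],
  [-0.5,0,-0.0025,0,0],
  [-0.5,0,0,0,0],
])

```text
clock: 8.85
tool_pos: [610.7, -60.5, 207.0]
ee_rot: [0.14, -3.138, -0.0]
wrist_force: [-2.8, -2.0, -2.4]
opening: 28.2
gripper_force: 20.3
```

```bash
python3 s.py
```

```text
8.85 [610.72 -60.51 207.  ] F [-2.77 -1.98 -2.4 ] Ftool [ 2.93 -1.72  2.4 ] T [-0.592  0.572  0.022] 28.2 20.3 yaw 5.1
```

Request:
drive_tool([
  [-0.5,0,0,-0.0017,0],
  [-0.5,0,0,-0.0017,0],
  [-0.5,0,0,0,0],
])

```text
clock: 9.15
tool_pos: [610.7, -60.5, 207.5]
ee_rot: [0.14, -3.138, 0.0]
wrist_force: [-0.7, -2.8, -8.7]
opening: 28.4
gripper_force: 20.7
```

```bash
python3 s.py
```

```text
9.15 [610.68 -60.48 207.54] F [-0.71 -2.84 -8.69] Ftool [ 0.96 -2.76  8.69] T [-0.74   0.238  0.039] 28.4 20.7 yaw 5.1
```

Request:
drive_tool([
  [-0.5,0,0,0.001,0],
  [-0.5,-0.0033,-0.0012,0,0],
  [-0.5,0,0,0,0],
])

```text
clock: 9.45
tool_pos: [611.6, -60.7, 207.5]
ee_rot: [0.14, -3.138, -0.0]
wrist_force: [-4.5, -2.1, -5.5]
opening: 28.3
gripper_force: 20.8
```

Request:
drive_tool([
  [-0.5,-0.0033,-0.0012,0,0],
  [-0.5,0,0,0,0],
])

```text
clock: 9.65
tool_pos: [612.6, -61.0, 207.5]
ee_rot: [0.14, -3.138, -0.0]
wrist_force: [-4.6, -1.7, -5.5]
opening: 28.7
gripper_force: 20.8
```

```bash
python3 s.py
```

```text
9.65 [612.55 -60.99 207.51] F [-4.61 -1.68 -5.54] Ftool [ 4.74 -1.26  5.54] T [-0.578  0.971  0.202] 28.7 20.8 yaw 5.11
```

Request:
drive_tool([
  [-0.5,-0.0025,-0.0009,-0.0005,0],
  [-0.5,0,0,0,0],
])

```text
clock: 9.85
tool_pos: [613.3, -61.2, 207.8]
ee_rot: [0.14, -3.138, -0.0]
wrist_force: [-6.1, -1.4, -3.8]
opening: 28.5
gripper_force: 20.9
```

Request:
drive_tool([
  [-0.5,-0.0025,-0.0009,0,0],
  [-0.5,0,0,0,0],
])

```text
clock: 10.05
tool_pos: [614.3, -61.4, 208.0]
ee_rot: [-0.14, 3.138, 0.0]
wrist_force: [-6.0, -1.7, -2.6]
opening: 28.5
gripper_force: 21.0
```

```bash
python3 s.py
```

```text
10.05 [614.3  -61.36 208.  ] F [-5.98 -1.66 -2.63] Ftool [ 6.1  -1.12  2.63] T [-0.393  0.931  0.012] 28.5 21.0 yaw 5.1
```

Fz has dropped to about the bar's weight, so this is likely the mouth. I'm testing with a small lift.

Request:
drive_tool([
  [-0.5,0,0,-0.0017,0],
  [-0.5,0,0,-0.0017,0],
  [-0.5,0,0,0,0],
])

```text
clock: 10.35
tool_pos: [614.3, -61.4, 208.9]
ee_rot: [-0.14, 3.138, 0.0]
wrist_force: [-4.8, -1.1, -3.6]
opening: 28.3
gripper_force: 20.9
```

```bash
python3 s.py
```

```text
10.35 [614.29 -61.37 208.94] F [-4.85 -1.1  -3.61] Ftool [ 4.93 -0.66  3.61] T [-0.43   0.903 -0.008] 28.3 20.9 yaw 5.11
```

Request:
drive_tool([
  [-0.5,0,0,-0.0025,0],
  [-0.5,0,0,-0.0025,0],
  [-0.5,0,0,0,0],
])

```text
clock: 10.65
tool_pos: [614.4, -61.4, 210.4]
ee_rot: [-0.14, 3.138, 0.0]
wrist_force: [-4.9, -1.3, -2.1]
opening: 28.7
gripper_force: 20.9
```

Request:
drive_tool([
  [-0.5,0,0,-0.0025,0],
  [-0.5,0,0,-0.0025,0],
  [-0.5,0,0,0,0],
])

```text
clock: 10.95
tool_pos: [614.4, -61.3, 211.8]
ee_rot: [0.14, -3.138, -0.0]
wrist_force: [-4.3, 1.6, -5.8]
opening: 28.5
gripper_force: 20.7
```

```bash
python3 s.py
```

```text
10.95 [614.37 -61.32 211.79] F [-4.34  1.61 -5.8 ] Ftool [4.18 1.99 5.8 ] T [-0.13   0.676 -0.022] 28.5 20.7 yaw 5.11
```

Request:
drive_tool([
  [-0.5,-0.003,-0.0003,0,0],
  [-0.5,0,0,0,0],
])

```text
clock: 11.15
tool_pos: [615.2, -61.5, 211.6]
ee_rot: [0.14, -3.138, 0.0]
wrist_force: [-4.7, 0.0, -4.9]
opening: 28.5
gripper_force: 20.8
```

```bash
python3 s.py
```

```text
11.15 [615.18 -61.5  211.65] F [-4.71  0.02 -4.88] Ftool [4.68 0.44 4.88] T [-0.283  0.912  0.033] 28.5 20.8 yaw 5.1
```

Request:
drive_tool([
  [-0.5,0,0.0002,-0.0025,0],
  [-0.5,0,0.0002,-0.0025,0],
  [-0.5,0,0,0,0],
])

```text
clock: 11.45
tool_pos: [615.2, -61.4, 213.4]
ee_rot: [-0.14, 3.138, -0.0]
wrist_force: [-4.5, -0.1, -4.5]
opening: 28.7
gripper_force: 20.7
```

```bash
python3 s.py
```

```text
11.45 [615.23 -61.38 213.4 ] F [-4.53 -0.09 -4.52] Ftool [4.52 0.31 4.52] T [-0.362  0.902 -0.056] 28.7 20.7 yaw 5.1
```

Request:
drive_tool([
  [-0.5,0,0.0004,-0.004,0],
  [-0.5,0,0.0004,-0.004,0],
  [-0.5,0,0.0005,-0.004,0],
  [-0.5,0,0.0005,-0.004,0],
  [-0.5,0,0,0,0],
])

```text
clock: 11.95
tool_pos: [615.2, -60.9, 218.4]
ee_rot: [-0.14, 3.138, -0.0]
wrist_force: [-5.1, -1.8, -3.6]
opening: 28.0
gripper_force: 20.5
```

```bash
python3 s.py
```

```text
11.95 [615.19 -60.95 218.37] F [-5.08 -1.78 -3.56] Ftool [ 5.22 -1.32  3.56] T [-0.595  0.981 -0.074] 28.0 20.5 yaw 5.09
```

Request:
drive_tool([
  [-0.5,0,0.001,-0.005,0],
  [-0.5,0,0.001,-0.005,0],
  [-0.5,0,0.001,-0.005,0],
  [-0.5,0,0.001,-0.005,0],
  [-0.5,0,0,0,0],
])

```text
clock: 12.45
tool_pos: [615.1, -60.1, 224.5]
ee_rot: [-0.139, 3.138, -0.002]
wrist_force: [-5.3, -4.4, -2.6]
opening: 28.6
gripper_force: 20.4
```

Request:
drive_tool([
  [-0.5,0,0.0012,-0.005,0],
  [-0.5,0,0.0012,-0.005,0],
  [-0.5,0,0.0012,-0.005,0],
  [-0.5,0,0.0012,-0.005,0],
  [-0.5,0,0.0012,-0.005,0],
  [-0.5,0,0,0,0],
])

```text
clock: 13.05
tool_pos: [615.0, -58.7, 232.2]
ee_rot: [-0.139, 3.138, -0.003]
wrist_force: [-6.3, -6.0, -0.9]
opening: 28.7
gripper_force: 20.3
```

```bash
python3 - <<'E'
exec(open('s.py').read())
cv2.imwrite('pics/scene4.png',cv2.resize(vision.read_camera('scene')[130:270,280:500],None,fx=3.5,fy=3.5,interpolation=cv2.INTER_CUBIC))
print(place('latch_ball','scene'))
E
```

```text
13.05 [614.96 -58.66 232.18] F [-6.34 -6.02 -0.86] Ftool [ 6.85 -5.43  0.86] T [-1.493  1.22  -0.144] 28.7 20.3 yaw 5.06
[(array([345.28, 199.32]), 0.48)]
```

View pics/scene4.png

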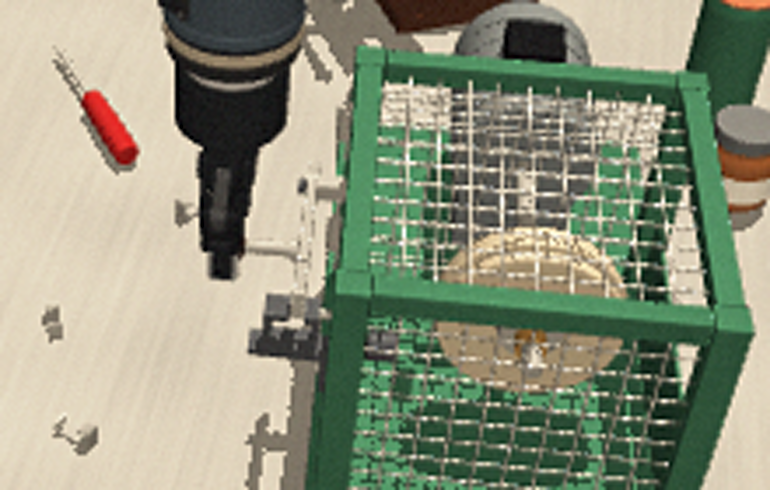

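The crop shows the bar tilted up, with its end at (290,300) clear above the catch and the gate still in its frame. I'm relieving the side force and starting a slow swing about the hinge.

Request:
drive_tool([
  [-0.5,0.004,-0.001,0,0],
  [-0.5,0.006,0,0,0.005],
  [-0.5,0.0108,0.0041,0,0.0102],
  [-0.5,0.0108,0.0041,0,0.0102],
  [-0.5,0.0108,0.0041,0,0.0102],
  [-0.5,0,0,0,0],
])

```text
clock: 13.75
tool_pos: [601.8, -55.0, 231.8]
ee_rot: [-0.051, 3.141, 0.0]
wrist_force: [1.2, 0.9, -3.4]
opening: 28.1
gripper_force: 20.2
```

```bash
python3 s.py
```

```text
13.75 [601.76 -55.03 231.84] F [ 1.21  0.9  -3.42] Ftool [-1.23  0.86  3.42] T [ 0.222 -0.21  -0.232] 28.1 20.2 yaw 1.86
```

Request:
drive_tool([
  [-0.5,0.0108,0.0041,0,0.0102],
  [-0.5,0.0108,0.0041,0,0.0102],
  [-0.5,0.0108,0.0041,0,0.0102],
  [-0.5,0.0108,0.0041,0,0.0102],
  [-0.5,0.0108,0.0041,0,0.0102],
  [-0.5,0.0108,0.0041,0,0.0102],
  [-0.5,0.0108,0.0041,0,0.0102],
  [-0.5,0.0108,0.0041,0,0.0102],
  [-0.5,0.0108,0.0041,0,0.0102],
  [-0.5,0.0108,0.0041,0,0.0102],
])

```text
clock: 14.75
tool_pos: [569.9, -41.6, 231.6]
ee_rot: [0.202, 3.135, 0.0]
wrist_force: [3.3, 3.4, -2.0]
opening: 28.0
gripper_force: 20.3
```

```bash
python3 s.py
```

```text
14.75 [569.94 -41.62 231.61] F [ 3.26  3.42 -2.03] Ftool [-2.79  3.8   2.03] T [ 0.683 -0.691 -0.245] 28.0 20.3 yaw -7.36
```

Request:
drive_tool([
  [-0.5,0.0107,0.006,0,0.0102],
  [-0.5,0.0107,0.0045,0,0.0102],
  [-0.5,0.0107,0.0045,0,0.0102],
  [-0.5,0.0107,0.0045,0,0.0102],
  [-0.5,0.0107,0.0045,0,0.0102],
  [-0.5,0.0107,0.0045,0,0.0102],
  [-0.5,0.0107,0.0045,0,0.0102],
  [-0.5,0.0107,0.0045,0,0.0102],
  [-0.5,0.0107,0.0045,0,0.0102],
  [-0.5,0.0107,0.0045,0,0.0102],
])

```text
clock: 15.75
tool_pos: [540.5, -22.6, 231.5]
ee_rot: [-0.453, -3.108, 0.003]
wrist_force: [-4.1, -9.9, 1.8]
opening: 28.6
gripper_force: 20.8
```

```bash
python3 s.py
```

```text
15.75 [540.46 -22.63 231.48] F [-4.13 -9.89  1.83] Ftool [  1.14 -10.66  -1.8 ] T [-1.9    1.01  -0.274] 28.6 20.8 yaw -16.58
```

Request:
drive_tool([
  [-0.5,0.0108,0.0,0,0.0102],
  [-0.5,0.0108,0.0041,0,0.0102],
  [-0.5,0.0108,0.0041,0,0.0102],
  [-0.5,0.0108,0.0042,0,0.0102],
  [-0.5,0.0108,0.0042,0,0.0102],
  [-0.5,0.0108,0.0042,0,0.0102],
  [-0.5,0.0108,0.0042,0,0.0102],
  [-0.5,0.0108,0.0042,0,0.0102],
  [-0.5,0.0108,0.0042,0,0.0102],
  [-0.5,0.0108,0.0042,0,0.0102],
])

```text
clock: 16.75
tool_pos: [514.6, 0.1, 231.5]
ee_rot: [-0.699, -3.062, 0.001]
wrist_force: [-3.8, -6.2, -0.5]
opening: 28.6
gripper_force: 20.6
```

```bash
python3 s.py
```

```text
16.75 [5.1462e+02 6.0000e-02 2.3152e+02] F [-3.8  -6.23 -0.47] Ftool [ 0.71 -7.26  0.48] T [-1.089  0.601 -0.241] 28.6 20.6 yaw -25.73
```

Request:
drive_tool([
  [-0.5,0.0108,0.0015,0,0.0102],
  [-0.5,0.0108,0.0041,0,0.0102],
  [-0.5,0.0108,0.0041,0,0.0102],
  [-0.5,0.0108,0.0041,0,0.0102],
  [-0.5,0.0108,0.0041,0,0.0102],
  [-0.5,0.0108,0.0041,0,0.0102],
  [-0.5,0.0108,0.0041,0,0.0102],
  [-0.5,0.0108,0.0041,0,0.0102],
  [-0.5,0.0108,0.0041,0,0.0102],
  [-0.5,0.0108,0.0041,0,0.0102],
])

```text
clock: 17.75
tool_pos: [492.8, 26.4, 231.6]
ee_rot: [0.942, 2.997, 0.0]
wrist_force: [2.8, 0.3, -2.8]
opening: 28.7
gripper_force: 20.4
```

```bash
python3 s.py; python3 - <<'E'
import numpy as np
from scipy.optimize import least_squares
P=np.array([[601.76,-55.03],[569.94,-41.62],[540.46,-22.63],[514.62,.06]])
r=least_squares(lambda q:np.hypot(*(P-q).T)-216,[665,151]);print(r.x,r.fun)
E
```

```text
17.75 [492.78  26.42 231.62] F [ 2.8   0.28 -2.75] Ftool [-2.13  1.83  2.76] T [-0.016 -0.528 -0.235] 28.7 20.4 yaw -34.9
[670.43726754 149.71899105] [-0.04001202  0.12568167 -0.13368769  0.04822254]
```

Request:
drive_tool([
  [-0.5,0.0108,0.0043,0,0.0102],
  [-0.5,0.0108,0.0042,0,0.0102],
  [-0.5,0.0108,0.0042,0,0.0102],
  [-0.5,0.0108,0.0042,0,0.0102],
  [-0.5,0.0108,0.0042,0,0.0102],
  [-0.5,0.0108,0.0042,0,0.0102],
  [-0.5,0.0108,0.0042,0,0.0102],
  [-0.5,0.0108,0.0042,0,0.0102],
  [-0.5,0.0108,0.0042,0,0.0102],
  [-0.5,0.0108,0.0042,0,0.0102],
])

```text
clock: 18.75
tool_pos: [475.3, 56.5, 231.5]
ee_rot: [-1.179, -2.912, 0.001]
wrist_force: [-1.7, -3.0, -0.5]
opening: 28.5
gripper_force: 20.5
```

```bash
python3 s.py
```

```text
18.75 [475.31  56.49 231.5 ] F [-1.67 -3.03 -0.49] Ftool [-0.91 -3.33  0.49] T [-0.491  0.284 -0.225] 28.5 20.5 yaw -44.08
```

Request:
drive_tool([
  [-0.5,0.0108,0.0035,0,0.0102],
  [-0.5,0.0108,0.0041,0,0.0102],
  [-0.5,0.0108,0.0041,0,0.0102],
  [-0.5,0.0108,0.0041,0,0.0102],
  [-0.5,0.0108,0.0041,0,0.0102],
  [-0.5,0.0108,0.0041,0,0.0102],
  [-0.5,0.0108,0.0041,0,0.0102],
  [-0.5,0.0108,0.0041,0,0.0102],
  [-0.5,0.0108,0.0041,0,0.0102],
  [-0.5,0.0108,0.0041,0,0.0102],
])

```text
clock: 19.75
tool_pos: [462.9, 88.7, 231.6]
ee_rot: [-1.408, -2.808, 0.0]
wrist_force: [-1.2, -1.6, -1.5]
opening: 28.5
gripper_force: 20.4
```

```bash
python3 s.py
```

```text
19.75 [462.92  88.73 231.57] F [-1.19 -1.64 -1.46] Ftool [-0.6  -1.94  1.46] T [-0.488  0.336 -0.241] 28.5 20.4 yaw -53.26
```

Request:
drive_tool([
  [-0.5,0.0108,0.0038,0,0.0102],
  [-0.5,0.0108,0.0041,0,0.0102],
  [-0.5,0.0108,0.0041,0,0.0102],
  [-0.5,0.0108,0.0041,0,0.0102],
  [-0.5,0.0108,0.0041,0,0.0102],
  [-0.5,0.0108,0.0041,0,0.0102],
  [-0.5,0.0108,0.0041,0,0.0102],
  [-0.5,0.0108,0.0041,0,0.0102],
  [-0.5,0.0108,0.0041,0,0.0102],
  [-0.5,0.0108,0.0041,0,0.0102],
])

```text
clock: 20.75
tool_pos: [455.8, 122.6, 231.6]
ee_rot: [-1.628, -2.687, 0.0]
wrist_force: [-0.7, -2.0, -1.5]
opening: 28.3
gripper_force: 20.4
```

```bash
python3 s.py; python3 - <<'E'
import numpy as np
from scipy.optimize import least_squares
from plant import arm
P=np.array([[601.76,-55.03],[569.94,-41.62],[540.46,-22.63],[514.62,.06],[492.78,26.42],[475.31,56.49],[462.92,88.73],arm.sense()['tool_pos'][:2]])
r=least_squares(lambda q:np.hypot(*(P-q[:2]).T)-q[2],[665,151,216]);print(r.x,r.fun)
h=r.x[:2]; a=np.degrees(np.unwrap(np.arctan2(*(P-h).T[::-1])))
# angle travelled since latched grip pose (606.6,-59.4), gate 0.03
a0=np.degrees(np.arctan2(-59.4-h[1],606.6-h[0])); print(a,a0, 'gate rad',.03+np.radians(a0-(a[-1]-360 if a[-1]>0 else a[-1])))
E
```

```text
20.75 [455.82 122.59 231.58] F [-0.71 -2.03 -1.51] Ftool [-1.47 -1.57  1.51] T [-0.379  0.315 -0.229] 28.3 20.4 yaw -62.44
[670.42231337 150.18867737 216.40872655] [-0.00812853  0.12594508 -0.17621709 -0.04565062  0.09872598  0.03585521
  0.00379407 -0.03432409]
[-108.49927297 -117.64857747 -126.94373088 -136.06245574 -145.13392736
 -154.34831076 -163.50160131 -172.67077116] -106.9361332283383 gate rad 1.1772858644275976
```

Request:
drive_tool([
  [-0.5,0.0108,0.0038,0,0.0102],
  [-0.5,0.0108,0.0041,0,0.0102],
  [-0.5,0.0108,0.0041,0,0.0102],
  [-0.5,0.0108,0.0041,0,0.0102],
  [-0.5,0.0108,0.0041,0,0.0102],
  [-0.5,0.0108,0.0041,0,0.0102],
  [-0.5,0.0108,0.0041,0,0.0102],
  [-0.5,0.0108,0.0041,0,0.0102],
  [-0.5,0.0108,0.0041,0,0.0102],
  [-0.5,0.0108,0.0041,0,0.0102],
])

```text
clock: 21.75
tool_pos: [454.2, 157.1, 231.6]
ee_rot: [1.838, 2.548, 0.0]
wrist_force: [-0.4, -2.0, -1.9]
opening: 28.7
gripper_force: 20.4
```

Request:
drive_tool([
  [-0.5,0.0108,0.0039,0,0.0102],
  [-0.5,0.0108,0.0041,0,0.0102],
  [-0.5,0.0108,0.0041,0,0.0102],
  [-0.5,0.0108,0.0041,0,0.0102],
  [-0.5,0.0108,0.0041,0,0.0102],
  [-0.5,0.0108,0.0041,0,0.0102],
  [-0.5,0.0108,0.0041,0,0.0102],
  [-0.5,0.0108,0.0041,0,0.0102],
  [-0.5,0.0108,0.0041,0,0.0102],
  [-0.5,0.0108,0.0041,0,0.0102],
])

```text
clock: 22.75
tool_pos: [458.0, 191.5, 231.6]
ee_rot: [2.036, 2.392, 0.0]
wrist_force: [1.6, -2.2, -2.1]
opening: 28.4
gripper_force: 20.4
```

```bash
cat > g.py <<'E'
exec(open('s.py').read())
d=s['tool_pos'][:2]-[670.42,150.19]; print('r',np.hypot(*d),'gate',.03+np.radians((-106.94-np.degrees(np.arctan2(d[1],d[0])))%360))
E
python3 g.py
```

```text
22.75 [458.03 191.51 231.6 ] F [ 1.64 -2.22 -2.1 ] Ftool [-2.45  1.26  2.1 ] T [-0.416 -0.232 -0.218] 28.4 20.4 yaw -80.8
r 216.3677039388576 gate 1.4972810158928278
```

Request:
drive_tool([
  [-0.5,0.0108,0.0042,0,0.0102],
  [-0.5,0.0108,0.0042,0,0.0102],
  [-0.5,0.0108,0.0042,0,0.0102],
  [-0.5,0.0081,0.0031,0,0.0076],
  [-0.5,0.0054,0.0021,0,0.0051],
  [-0.5,0.0027,0.001,0,0.0025],
  [-0.5,0,0,0,0],
])

```text
clock: 23.45
tool_pos: [461.6, 206.6, 231.5]
ee_rot: [-2.119, -2.319, -0.0]
wrist_force: [-0.2, -0.3, -2.5]
opening: 28.4
gripper_force: 20.4
```

```bash
python3 g.py
```

```text
23.45 [461.59 206.55 231.55] F [-0.16 -0.26 -2.52] Ftool [-0.24 -0.18  2.52] T [-0.173  0.063 -0.252] 28.4 20.4 yaw -84.84
r 216.2974325397713 gate 1.5687530120181579
```

Request:
drive_tool([
  [-0.5,0,-0.0016,0.0067,0],
  [-0.5,0,-0.0015,0.0067,0],
  [-0.5,0,-0.0014,0.0067,0],
  [-0.5,0,-0.0013,0.0067,0],
  [-0.5,0,-0.0011,0.0067,0],
  [-0.5,0,-0.001,0.0067,0],
  [-0.5,0,-0.0009,0.0067,0],
  [-0.5,0,-0.0008,0.0067,0],
  [-0.5,0,-0.0006,0.0067,0],
  [-0.5,0,-0.0005,0.0067,0],
])

```text
clock: 24.45
tool_pos: [458.8, 206.1, 211.5]
ee_rot: [2.119, 2.318, 0.001]
wrist_force: [6.6, -1.3, 1.8]
opening: 28.6
gripper_force: 21.0
```

Request:
drive_tool([
  [-0.5,0,-0.0003,0.005,0],
  [-0.5,0,-0.0002,0.005,0],
  [-0.5,0,0,0.003,0],
  [-0.5,0,0,0,0],
])

```text
clock: 24.85
tool_pos: [458.7, 206.1, 207.6]
ee_rot: [2.119, 2.318, 0.001]
wrist_force: [5.7, -0.6, 2.1]
opening: 28.7
gripper_force: 20.8
```

```bash
python3 g.py
```

```text
24.85 [458.67 206.07 207.62] F [ 5.67 -0.59  2.15] Ftool [-1.1   5.6  -2.14] T [-0.205 -1.556 -0.059] 28.7 20.8 yaw -84.86
r 218.9981378385737 gate 1.563135960620124
```

Request:
drive_tool([
  [-0.5,0,0.0025,0,0],
  [-0.5,0,0,0.0017,0],
  [-0.5,0,0,0.0017,0],
  [-0.5,0,0,0,0],
])

```text
clock: 25.25
tool_pos: [458.9, 206.4, 207.0]
ee_rot: [-2.119, -2.319, -0.001]
wrist_force: [-1.9, -0.5, 12.6]
opening: 28.4
gripper_force: 21.3
```

```bash
python3 g.py
```

```text
25.25 [458.87 206.43 207.04] F [-1.91 -0.45 12.61] Ftool [ -0.27  -1.94 -12.61] T [ 0.012  0.18  -0.019] 28.4 21.3 yaw -84.83
r 218.89470729716547 gate 1.5649788298189202
```

Request:
drive_tool([
  [-0.5,0,0,-0.003,0],
  [-0.5,0,0,0,0],
  [-0.2,0,0,0,0],
  [-0.1,0,0,0,0],
  [0.2,0,0,0,0],
  [0.2,0,0,0,0],
  [0.2,0,0,0,0],
  [0.2,0,0,0,0],
])

```text
clock: 26.05
tool_pos: [459.0, 206.2, 207.5]
ee_rot: [-2.119, -2.319, 0.0]
wrist_force: [0.5, -0.8, 0.3]
opening: 51.4
gripper_force: 0.0
```

```bash
python3 g.py
```

```text
26.05 [459.   206.17 207.45] F [ 0.53 -0.76  0.3 ] Ftool [-0.8   0.46 -0.3 ] T [0.023 0.021 0.009] 51.4 0.0 yaw -84.84
r 218.703298037006 gate 1.563989495286156
```

Now I retract straight up, then away from the gate, and check.

Request:
drive_tool([
  [0.2,0,0,-0.05,0],
  [0.2,0,0,-0.1,0],
  [0.2,0,0,-0.13,0],
  [0.2,0,0,-0.13,0],
  [0.2,0,0,0,0],
  [0.2,0.1,0,0,0],
  [0.2,0.1,0,0,0],
  [0.2,0.1,0,0,0],
  [0.2,0,0,0,0],
  [0.2,0,0,0,0],
])

```text
clock: 27.05
tool_pos: [450.7, 296.1, 329.9]
ee_rot: [-2.118, -2.32, 0.001]
wrist_force: [-0.1, -0.0, 0.0]
opening: 50.9
gripper_force: 0.0
```

```bash
python3 - <<'E'
exec(open('s.py').read())
im=[vision.read_camera(c) for c in('scene','top')]
cv2.imwrite('pics/end.png',np.vstack([im[0][100:400,120:520],im[1][100:300,120:520]]))
for t in ['latch_ball','latch_pivot','gate_hinge']:
    a=place(t,'scene')[:2];b=place(t,'top')[:2];print(t,a,b)
    if a and b: print(tri([ray('scene',a[0][0]),ray('top',b[0][0])]))
E
```

```text
27.05 [450.72 296.08 329.89] F [-0.06 -0.03  0.02] Ftool [-0.02 -0.06 -0.02] T [-0.037  0.024  0.008] 50.9 0.0 yaw -84.78
latch_ball [(array([311.872, 140.8  ]), 0.68)] [(array([234.496, 230.12 ]), 0.65)]
(array([462.67816606, 209.5751432 , 198.01671402]), [np.float64(0.2438555319792536), np.float64(0.24385553197931484)])
latch_pivot [(array([342.08, 151.92]), 0.6), (array([269.888, 284.28 ]), 0.49)] [(array([259.584, 187.8  ]), 0.77)]
(array([566.38575703, 151.04408302, 214.8290955 ]), [np.float64(0.7304187572755289), np.float64(0.7304187572753289)])
gate_hinge [(array([379.008, 164.92 ]), 0.86), (array([232.384, 358.4  ]), 0.25)] [(array([260.224, 149.52 ]), 0.86)]
(array([674.56269318, 158.13000495, 182.68367202]), [np.float64(0.052954484326316505), np.float64(0.05295448432612992)])
```

View pics/end.png

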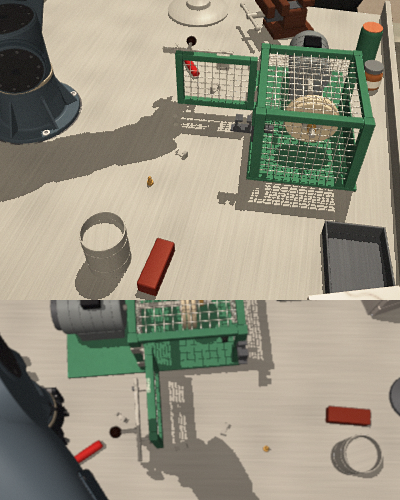

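The picture shows the gate standing square to the guard, with the ball at rest height (z ≈ 198). The clips, fitting, tin, compound bar and screwdriver are where they were. I'm handing in.

```bash
python3 -c "
from plant import arm
print(arm.close_job())"
```

```text
the job is handed in; nothing more can be done
None
```

The job is handed in at about 27 s: the gate stands open a quarter turn (about 1.56 rad) with the bar let down on its pin, and the loose things on the bench look unmoved in the final picture.

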